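Tip punch rods out of a flip-front caddy over a pouring bar

TASK

The blue flip-front caddy on the round cork mat holds three steel punch rods. Carry it with the rods inside to the green tray, rest it level and gently with its underside near the nose on the tray's orange pouring bar, and tip it nose-down over the bar just far enough (never past 45 degrees) that the yellow flap swings open and the rods slide out; keep the caddy resting tipped on the bar until all three lie in the tray, then bring it level and set it upright back on the cork mat with the flap shut, leaving the pliers, jar and lighter where they are.

Things in the scene. Friction and masses are not known exactly. Their poses are not given: they have to be found in the camera images.
- caddy: Blue box with clear, whitish roof, 150 mm long (x), 56 wide (y), 36 high (z), walls 3; about 0.25 to 0.4 kg plus the rods. Origin: centre of its flat underside, z up. The nose, closed only by the yellow flap, points to its -x (edge at x = -75 mm).
- caddy_handle (a point): Middle of the caddy's black handle, 71 mm above the middle of its underside: a straight bar along the caddy's x, 92 mm long, 18 wide (y), 18 high, on two legs at x = +-37 mm; 26 mm free between roof and bar. Grip it across the caddy's y.
- flap (a joint): Yellow flap (2 x 54 x 33 mm) that closes the caddy's nose; hinged along the top edge of the nose, swings freely outward under gravity and falls shut when the caddy is level. 0 = shut; grows to 1.7 rad as it opens (in a tipped caddy about the angle of tip).
- rod1: Steel punch rod, 8 x 110 x 8 mm, 50 g, lying lengthwise in the caddy. Origin: centre of its underside, its own y along its length. It slides in the caddy, at a tip of 12 to 22 degrees that differs from run to run with the hidden friction.
- rod2: Second rod, the same.
- rod3: Third rod, the same.
- tray: Green open tray fixed to the worktop, 240 mm (x) by 160 (y), walls 28 high, 4 thick, floor 5. Origin: centre of its underside. An orange pouring bar stands over its +x end wall between two 10 mm posts at y = +-88 mm, 98 mm high. Rods are poured over the bar towards the tray's -x: the caddy's nose points along the tray's -x, about 35 mm past the bar.
- bar_foot (a point): Point on the worktop straight below the middle of the orange pouring bar (at x = +115 mm in the tray; axes as the tray's). The bar runs along y, 12 mm thick, 130 long. It is clamped at a height that differs each run and is not reported: its top is 65 to 85 mm above this point. Find it by touch; it slips in its clamps only above about 80 N.
- mat: Round cork mat fixed to the worktop, 180 mm in diameter, 4 mm thick; the caddy's home. Origin: centre of its underside.
- jar_pickle: Blue jar with a white lid, 50 mm in diameter, 54 mm high, behind the tray; not to be disturbed. Origin: centre of its underside.
- pliers_blue: Blue-handled pliers, 53 x 136 x 10 mm, lying in front of the tray; not to be disturbed. Origin: centre of the underside.
- lighter: Purple lighter, 24 x 78 x 12 mm, lying behind; not to be disturbed. Origin: centre of the underside.

How it is judged:
By the outcome, as a careful person would: the job done as asked, in the order asked, and still so for the second after the job is handed in, with the robot touching nothing.
It also fails if it takes over 56 s, if anything falls off the work surface, if the arm or the gripper's body presses on something with over 40 N, if the wrist force passes 120 N, or if a joint passes its speed limit or range.

ROBOT

A 6-joint arm with a two-finger parallel gripper is mounted at the origin on a cart in front of the work surface, level with it; the furniture and walls round the work are solid. World frame = base frame: x ahead of the robot, y to its left, z up, the work surface at z = 0. Lengths are in m, angles in rad, forces in N, time in s.
With the tool pointing down it reaches from about 0.3 to 0.825 m from the base axis. Payload 5.4 kg.
Tool frame: the origin (TCP) lies at the very end of the fingers, on their centre line; the grasp point (between the pads) lies 19 mm behind it; z points along the fingers, y is the line along which they close (so a half turn about z gives the same grasp; the last joint's range is limited). The gripper opens to 92 mm and grips with 3 to 60 N. Pads are 20 mm wide; open, the fingers measure 128 mm over their backs; the gripper's body (75 mm by 189 mm) begins 69 mm behind the grasp point.
Start: joints at [1.064, 0.158, 1.597, -0, 1.386, -0.21], TCP at [0.168, 0.55, 0.215] pointing down, gripper open.
Joint ranges: [-2.91, 2.91], [-0.94, 2.29], [0.18, 2.7], [-1.29, 4.43], [0.17, 2.64], [-3, 3]. Speed limits (rad/s): [2.57, 2.57, 3.14, 3.14, 3.14, 3.14].

INTERFACE

Orientations are given as a rotation vector (axis times angle).
In Python, from workcell import bot gives the robot as it stands. Calls block until the motion is done:
- bot.goto(position, orientation): joint-space move of the TCP to a pose.
- bot.line_to(position, rot=None, max_speed=0.15): straight line of the TCP; rot=None keeps the orientation; max_speed is the mean speed in m/s.
- bot.set_joints(angles): joint-space move.
- bot.set_gripper(opening, newtons=None): opening from 0.0 (shut) to 1.0 (fully open); newtons is the grip in N (None keeps the last); returns when the fingers have stopped.
- bot.hold(seconds).
- bot.inverse_kinematics(position, orientation): joint angles nearest the present ones, or None.
- bot.read_camera(name): name is "side" or "top"; returns a dict with "pixels" (400x640x3 uint8, blue, green, red), "fx", "fy", "cx", "cy" (pixels), "k1" (the pictures are not rectified: a ray, as slopes to the right and down, at radius r is drawn at 1 + k1 r^2 times it, then the intrinsics apply), "R" (3x3) and "t" (3): a world point X has camera coordinates R X + t. Camera axes: x right, y down, z forward; pixel columns grow to the right and rows downward; lengths in m; the calibration is good to about 2 mm. A picture is of the moment at which its call begins. There is no depth.
A pose or a line that the arm cannot do raises bot.MotionError and nothing moves.
- bot.job_done(): hands the job in; it is judged then, once.
Readings, each from a call of its own:
- bot.current_clock(): time.
- bot.current_joints(): joint angles.
- bot.current_joint_vel(): joint speeds.
- bot.current_effort(): joint torques, N m.
- bot.current_ee_pos(): TCP position.
- bot.current_tool_rot(): TCP orientation.
- bot.current_contact_force(): force on the tool from outside, world axes, zero at the start.
- bot.current_ft_torque(): the same for the moment, N m.
- bot.current_opening(): opening from 0.0 (shut) to 1.0 (fully open).
- bot.current_grip_force(): force on a finger pad.
Only numpy, scipy, OpenCV 4.12 (cv2) and the standard library are available. Lean on these libraries where they do the work, as an engineer would, in place of code of your own. Each camera call takes 0.05 s, during which the arm holds its last target. There are 200 camera calls.

## Working session

There is one attempt and no reset: what is moved stays moved. The work goes in short steps, each a Python script; the robot and the scene stay as the last script left them, time stands still between calls to the robot, and variables do not carry over. Pictures are saved under pics/ and viewed, at most 10 in all, crops included, and the job is handed in when it is done.

```bash
ls; mkdir -p pics; python3 - <<'E'
from workcell import bot
import cv2,pickle
for n in("top","side"):
    c=bot.read_camera(n);cv2.imwrite(f"pics/{n}0.png",c["pixels"]);pickle.dump(c,open(f"{n}0.pkl","wb"))
    print(n,{k:v for k,v in c.items() if k!="pixels"})
print(bot.current_clock(),bot.current_contact_force(),bot.current_tool_rot())
E
```

```text
pics
workcell.py
top {'fx': 373.76163934144023, 'fy': 373.76163934144023, 'cx': 325.44626382792484, 'cy': 201.83044135720704, 'k1': 0.016086717316577483, 'R': array([[-0.02268386, -0.99973567,  0.00374652],
       [-0.97797963,  0.02141224, -0.20759905],
       [ 0.20746395, -0.00837317, -0.97820683]]), 't': array([0.060718  , 0.57651164, 0.80558227])}
side {'fx': 426.1700080940901, 'fy': 426.1700080940901, 'cx': 317.9050194932298, 'cy': 199.81084057409407, 'k1': -0.08946526589701982, 'R': array([[ 0.34962898, -0.93680325, -0.01261954],
       [-0.8081289 , -0.2947362 , -0.50995906],
       [ 0.47401187,  0.18849468, -0.8601061 ]]), 't': array([-0.17042025,  0.50890758,  0.65842713])}
0.1 [-0.28180682  0.30668186 -0.45284046] [-4.64421196e-01 -3.10648970e+00  2.49713495e-03]
```

View pics/top0.png

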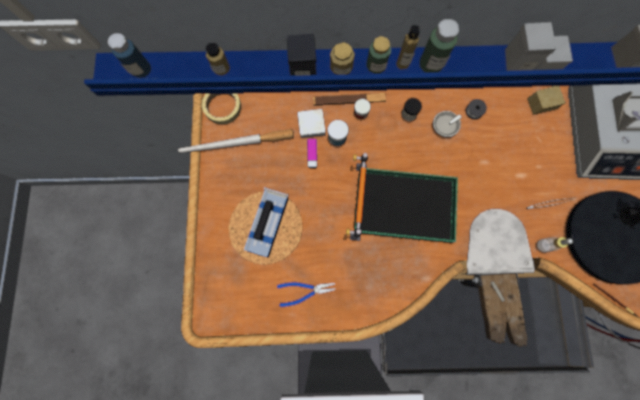

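View pics/side0.png

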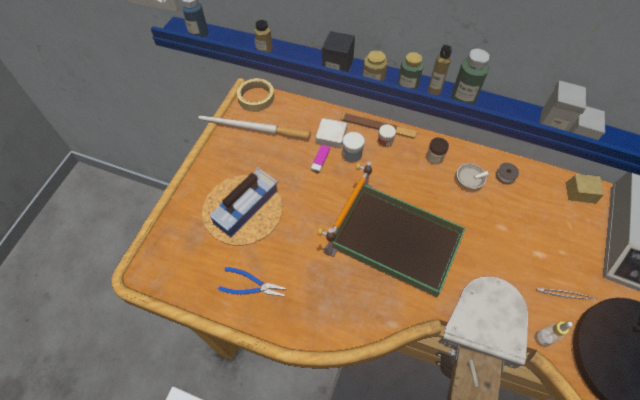

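The top view shows the caddy on the mat at about (266,222), with the bar running from (365,160) to (357,235) and the tray to its right. The pliers are at (305,292), the jar at (338,130) and the lighter at (312,152). In the side view the caddy is at (245,202) and the bar at (350,203). Next I'll zoom in to find the nose.

```bash
python3 - <<'E'
import cv2,numpy as np
t=cv2.imread("pics/top0.png")[140:270,215:385];s=cv2.imread("pics/side0.png")[145:275,195:385]
f=lambda a:cv2.resize(a,(800,int(a.shape[0]*800/a.shape[1])),interpolation=cv2.INTER_CUBIC)
a=f(t)[:, :];b=f(s)
cv2.imwrite("pics/z1.png",cv2.resize(a,(780,596)));cv2.imwrite("pics/z2.png",b)
E
```

```text
(no output)
```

View pics/z1.png

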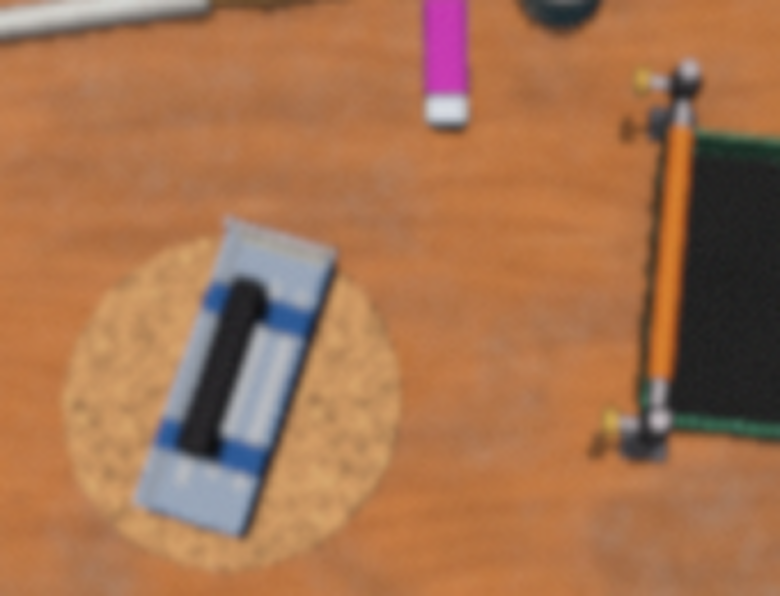

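View pics/z2.png

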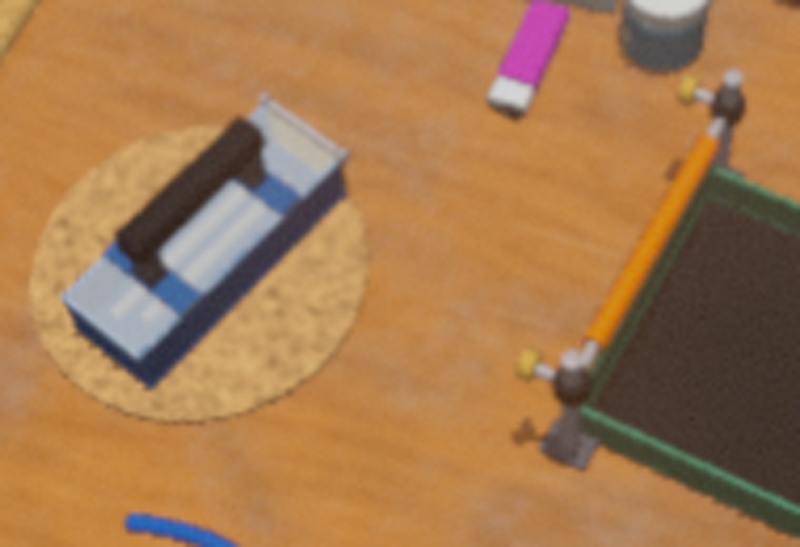

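The crops show the nose, a yellow strip under the roof, at the upper end of the caddy. Roof corners in z1 are about (230,218), (335,255), (243,537), (138,503). In z2 they are about (266,97), (345,155), (140,357), (65,298). The orange bar is clear in both crops.

```bash
cat > h.py <<'E'
import numpy as np,cv2,pickle
def load(n): return pickle.load(open(n,"rb"))
def ray(c,p):
    K=np.array([[c["fx"],0,c["cx"]],[0,c["fy"],c["cy"]],[0,0,1.]])
    d=cv2.undistortPoints(np.array(p,float).reshape(-1,1,2),K,np.array([c["k1"],0,0,0.])).reshape(-1,2)
    d=np.c_[d,np.ones(len(d))]@c["R"]
    return -c["R"].T@c["t"],d
def plane(c,p,z):
    o,d=ray(c,p); return (o+d*((z-o[2])/d[:,2])[:,None])[:,:2]
def tri(cs,ps):
    A=0;b=0
    for c,p in zip(cs,ps):
        o,d=ray(c,[p]);d=d[0]/np.linalg.norm(d[0]);M=np.eye(3)-np.outer(d,d);A=A+M;b=b+M@o
    return np.linalg.solve(A,b)
E
python3 - <<'E'
from h import *
np.set_printoptions(precision=4,suppress=True)
T,S=load("top0.pkl"),load("side0.pkl")
a=np.array([(230,218),(335,255),(243,537),(138,503)])/(780/170)+[215-.4,140-.4]
b=np.array([(266,97),(345,155),(140,357),(65,298)])/(800/190)+[195-.4,145-.4]
for n,P in(("T",plane(T,a,.040)),("S",plane(S,b,.040))):
    u=P[0]+P[1]-P[2]-P[3]; print(n,P.mean(0),np.linalg.norm(P[0]-P[3]),np.linalg.norm(P[0]-P[1]),"nose yaw",np.arctan2(u[1],u[0]))
print("tri",[tri((T,S),(x,y)) for x,y in zip(a,b)])
# handle black
hsv=lambda c:cv2.cvtColor(c["pixels"],cv2.COLOR_BGR2HSV)
def mask(c,lo,hi,roi):
    m=cv2.inRange(hsv(c),lo,hi);k=np.zeros_like(m);x0,y0,x1,y1=roi;k[y0:y1,x0:x1]=255;m&=k
    n,l,st,ce=cv2.connectedComponentsWithStats(m);i=1+np.argmax(st[1:,4]);return (l==i).astype(np.uint8),ce[i],st[i]
ends={}
for n,c,roi in(("T",T,(350,150,375,240)),("S",S,(315,165,380,240))):
    m,ce,st=mask(c,(5,170,150),(18,255,255),roi)
    # wood is orange as well: print stats
    r=cv2.minAreaRect(np.argwhere(m)[:,::-1].astype(np.float32));print(n,ce,st,r)
    bx=cv2.boxPoints(r);e=sorted([((bx[i]+bx[(i+1)%4])/2).tolist() for i in range(4)],key=lambda p:-np.linalg.norm(np.array(p)-r[0]))[:2]
    ends[n]=sorted(e,key=lambda p:p[1]);ends[n+"c"]=r[0]
E0=tri((T,S),(ends["T"][0],ends["S"][0]));E1=tri((T,S),(ends["T"][1],ends["S"][1]));C=tri((T,S),(ends["Tc"],ends["Sc"]))
print("bar",E0,E1,C,np.linalg.norm(E0-E1))
for n,c,roi in(("T",T,(350,160,465,250)),("S",S,(325,180,470,300))):
    m=cv2.inRange(hsv(c),(55,80,30),(90,255,255));k=np.zeros_like(m);x0,y0,x1,y1=roi;k[y0:y1,x0:x1]=255;m&=k
    q=np.argwhere(m)[:,::-1].astype(np.float32)
    # outer rim at z=.028
    P=plane(c,q,.028).astype(np.float32);r=cv2.minAreaRect(P);print("tray",n,len(q),r)
for n,c,roi in(("T",T,(225,185,306,268)),("S",S,(195,170,290,250))):
    m=cv2.inRange(hsv(c),(10,60,140),(22,165,255));k=np.zeros_like(m);x0,y0,x1,y1=roi;k[y0:y1,x0:x1]=255;m&=k
    m=cv2.morphologyEx(m,cv2.MORPH_OPEN,np.ones((3,3)))
    q=np.argwhere(m)[:,::-1].astype(np.float32);h=cv2.convexHull(q);P=plane(c,h,.004).astype(np.float32);print("mat",n,cv2.minEnclosingCircle(P),cv2.fitEllipse(P))
for nm,lo,hi,rois,z in(("pliers",(105,120,60),(130,255,255),((265,275,340,312),(210,260,290,305)),.008),("lighter",(140,100,80),(165,255,255),((300,130,325,170),(305,140,335,175)),.012)):
    for c,roi in zip((T,S),rois):
        m,ce,st=mask(c,lo,hi,roi);print(nm,plane(c,[ce],z),st)
print("jar lid",tri((T,S),((338,129),(354,141))))
E
```

```text
T [0.538  0.1873] 0.15336990046742535 0.05849145758644273 nose yaw -0.3025500715164207
S [0.5409 0.1903] 0.15292403657333478 0.057895978540547795 nose yaw -0.3090850371388648
tri [array([0.6191, 0.1911, 0.0472]), array([0.5979, 0.1364, 0.05  ]), array([0.455 , 0.1819, 0.0543]), array([0.4736, 0.2349, 0.0478])]
T [360.6157 194.7521] [357 168   9  54 242] ((360.60894775390625, 194.5943603515625), (4.579191207885742, 53.233097076416016), 4.8645148277282715)
S [348.7077 200.0128] [334 177  31  50 390] ((344.238525390625, 198.80874633789062), (17.335556030273438, 55.67817306518555), 29.47589111328125)
bar [ 0.6416 -0.0344  0.1044] [ 0.5221 -0.0191  0.0973] [ 0.5813 -0.0266  0.0991] 0.12063982757238716
tray T 698 ((0.5725532174110413, -0.15428614616394043), (0.21689441800117493, 0.15543559193611145), 82.77385711669922)
tray S 60 ((0.5000749230384827, -0.15445522964000702), (0.024495108053088188, 0.20242424309253693), 1.3025178909301758)Traceback (most recent call last):
  File "<stdin>", line 31, in <module>
cv2.error: OpenCV(4.12.0) /io/opencv/modules/imgproc/src/shapedescr.cpp:361: error: (-201:Incorrect size of input array) There should be at least 5 points to fit the ellipse in function 'fitEllipseNoDirect'
```

```bash
python3 - <<'E'
from h import *
np.set_printoptions(precision=4,suppress=True)
T,S=load("top0.pkl"),load("side0.pkl")
a=np.array([(680,125),(663,378)])/(780/170)+[214.6,139.6]
b=np.array([(714,137),(595,343)])/(800/190)+[194.6,144.6]
for x,y in zip(a,b): print("bar end",tri((T,S),(x,y)),plane(T,[x],.069),plane(S,[y],.069))
hs=[cv2.cvtColor(c["pixels"],cv2.COLOR_BGR2HSV) for c in(T,S)]
print(hs[0][225,240],hs[0][225,290],hs[0][280,240],hs[1][215,215],hs[1][260,180])
# green rim in the side view
print(hs[1][[269,270,271,272],[400,400,400,400]],hs[1][270:290,400])
# mat rim: manual ellipse extremes in the crops
P1=np.array([(63,400),(401,400),(225,570),(110,275),(365,290),(105,515),(350,525),(180,240)])/(780/170)+[214.6,139.6]
P2=np.array([(30,280),(367,270),(200,422),(200,124),(85,170),(75,375),(310,380),(350,210)])/(800/190)+[194.6,144.6]
for c,p in((T,P1),(S,P2)):
    q=plane(c,p,.004);A=np.c_[2*q,np.ones(len(q))];s=np.linalg.lstsq(A,(q**2).sum(1),rcond=None)[0];print("mat",s[:2],np.sqrt(s[2]+s[0]**2+s[1]**2))
# tray corners, side view (full image), outer rim z=.028
p=np.array([(373,187),(463,236),(438,291),(333,241)])
q=plane(S,p,.028);print("tray S",q,q.mean(0))
p=np.array([(457,177),(456,241)]);print("tray T far corners",plane(T,p,.028))
E
```

```text
bar end [ 0.6563 -0.0413  0.0751] [[ 0.6577 -0.0414]] [[ 0.6608 -0.0412]]
bar end [ 0.5253 -0.0255  0.0801] [[ 0.5275 -0.0273]] [[ 0.5301 -0.0232]]
[ 16 129 209] [ 15 130 202] [ 12 147 172] [107  20 179] [ 15 171 189]
[[11 75 68]
 [ 8 85 66]
 [14 76 70]
 [50 59 86]] [[  8  85  66]
 [ 14  76  70]
 [ 50  59  86]
 [ 69  82 127]
 [ 64  73 108]
 [ 44  68  71]
 [ 39  52  69]
 [ 36  71  68]
 [ 35  65  67]
 [ 29  78  72]
 [ 16 131 101]
 [ 14 163 149]
 [ 14 159 184]
 [ 15 157 187]
 [ 15 160 187]
 [ 15 157 188]
 [ 14 150 189]
 [ 15 157 187]
 [ 15 154 190]
 [ 15 150 189]]
mat [0.5331 0.1955] 0.09106757036050402
mat [0.5332 0.198 ] 0.08953381230682038
tray S [[ 0.6698 -0.0623]
 [ 0.6187 -0.2734]
 [ 0.4845 -0.2501]
 [ 0.5157 -0.0229]] [ 0.5722 -0.1522]
tray T far corners [[ 0.6394 -0.2745]
 [ 0.4837 -0.2572]]
```

```bash
cat >> h.py <<'E'
from scipy.spatial.transform import Rotation as Ro
Z=np.array([0,0,1.])
FLIP=0.   # 0 or pi: which way the tool is turned
def tool(c,yaw,tip=0.,flip=None):
    """TCP pose for caddy underside centre c, nose yaw, nose-down tip (rad)"""
    n=np.array([np.cos(yaw),np.sin(yaw),0]); T=Ro.from_rotvec(np.cross(n,-Z)*tip)
    a=yaw+(FLIP if flip is None else flip)
    x=np.array([np.cos(a),np.sin(a),0]); R=np.c_[x,np.cross(-Z,x),-Z]
    return np.array(c)+T.apply([0,0,.052]), (T*Ro.from_matrix(R)).as_rotvec()
MAT=np.array([.5332,.1965]); CAD=np.array([.5395,.189]); Y0=-.306
BAR=np.array([.590,-.033]); YP=-1.686
def pour(ztop,tip,d=.040,off=0.):
    """caddy centre with underside point x=-d resting on the bar; off = clearance along the normal"""
    n=np.array([np.cos(YP),np.sin(YP),0]); T=Ro.from_rotvec(np.cross(n,-Z)*tip); nn=T.apply(Z)
    return np.r_[BAR,ztop-.006]+(.006+off)*nn-d*T.apply(n)
E
python3 - <<'E'
from h import *; from workcell import bot
np.set_printoptions(precision=3,suppress=True)
for f in(0,np.pi):
    print("flip",f)
    for nm,p in (("grasp",tool(np.r_[CAD,.004],Y0,0,f)),("pour0",tool(pour(.075,0),YP,0,f)),("p25",tool(pour(.075,.44),YP,.44,f)),("p42",tool(pour(.075,.73),YP,.73,f))):
        q=bot.inverse_kinematics(*p); print(nm,p[0],q)
E
```

```text
flip 0
grasp [0.539 0.189 0.056] [ 0.126  0.324  1.735 -0.     1.083  2.002]
pour0 [0.595 0.007 0.127] None
p25 [ 0.591 -0.022  0.139] [-0.47   0.314  1.632  0.419  1.375  2.667]
p42 [ 0.589 -0.042  0.139] [-0.62   0.432  1.591  0.624  1.536  2.479]
flip 3.141592653589793
grasp [0.539 0.189 0.056] [ 0.126  0.324  1.735 -0.     1.083 -1.139]
pour0 [0.595 0.007 0.127] [-0.192  0.287  1.625 -0.     1.229 -0.076]
p25 [ 0.591 -0.022  0.139] [-0.47   0.314  1.632  0.419  1.375 -0.475]
p42 [ 0.589 -0.042  0.139] [-0.62   0.432  1.591  0.624  1.536 -0.663]
```

```bash
sed -i 's/^FLIP=0\./FLIP=np.pi/' h.py; python3 - <<'E'
from h import *; from workcell import bot
np.set_printoptions(precision=3,suppress=True)
p,r=tool(np.r_[CAD,.004],Y0)
bot.goto(p+[0,0,.09],r); bot.line_to(p,max_speed=.15)
print(bot.current_clock(),bot.current_contact_force())
bot.set_gripper(0.1,50)
print(bot.current_opening()*92,bot.current_grip_force(),bot.current_contact_force())
bot.line_to(p+[0,0,.11],max_speed=.12); bot.hold(.3)
print(bot.current_clock(),bot.current_contact_force(),bot.current_ft_torque(),bot.current_opening()*92)
for n in("top","side"):
    c=bot.read_camera(n);pickle.dump(c,open(f"{n}1.pkl","wb"));cv2.imwrite(f"pics/{n}1.png",c["pixels"])
a=load("top1.pkl")["pixels"][60:310,170:420];b=load("side1.pkl")["pixels"][60:310,150:400]
cv2.imwrite("pics/l1.png",cv2.resize(np.hstack([a,b]),(800,400)))
E
```

```text
2.7417 [-0.469  0.401 -0.536]
17.47979077049054 49.961058497428894 [ 0.747  1.823 -0.719]
5.2167 [ 0.312 -0.076 -4.321] [-0.001 -0.021  0.011] 17.425440706875452
```

View pics/l1.png

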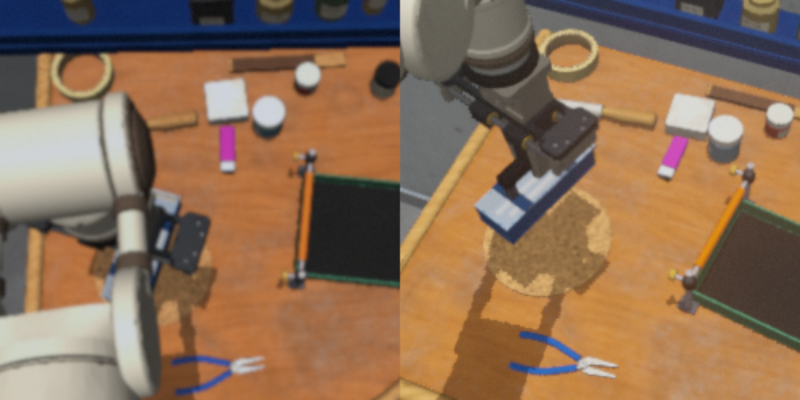

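The caddy is held level in the gripper, with the mat empty under it and the other objects undisturbed. Next: carry it to the bar and touch down.

```bash
python3 - <<'E'
from h import *; from workcell import bot
np.set_printoptions(precision=3,suppress=True)
p,r=tool(pour(.108,0),YP); bot.goto(p,r)
p,_=tool(pour(.089,0),YP); bot.line_to(p,max_speed=.08); bot.hold(.3)
f0=np.mean([bot.current_contact_force() for _ in range(5)],0);t0=bot.current_ft_torque();print(bot.current_clock(),f0,t0)
z=.089
while z>.060:
    z-=.001; bot.line_to(tool(pour(z,0),YP)[0],max_speed=.015)
    f=np.array(bot.current_contact_force())-f0
    if f[2]>.5: print(round(z,4),f,bot.current_ft_torque()-t0)
    if f[2]>1.5: break
bot.hold(.2);print(bot.current_clock(),z,np.array(bot.current_contact_force())-f0,bot.current_ee_pos()-tool(pour(z,0),YP)[0])
pickle.dump((z,f0,t0),open("touch.pkl","wb"))
E
```

```text
7.0 [ 0.851  0.279 -5.032] [-0.093  0.094 -0.033]
0.088 [-1.637 -0.294  1.235] [-0.015 -0.043  0.016]
0.087 [-1.187 -0.746  0.751] [0.008 0.014 0.042]
0.085 [-1.361 -1.051  0.864] [0.028 0.005 0.007]
0.081 [-0.261 -0.032  1.374] [ 0.003 -0.047  0.035]
0.08 [-1.33  -0.113  1.421] [ 0.053 -0.019  0.05 ]
0.079 [-0.691 -0.73   0.832] [-0.043 -0.018 -0.004]
0.078 [-0.697 -0.526  1.444] [-0.016 -0.032  0.074]
0.077 [-1.792  0.338  3.055] [0.035 0.04  0.05 ]
10.2 0.07699999999999999 [-0.77   0.945  3.533] [0. 0. 0.]
```

```bash
cat >> h.py <<'E'
def wrench(bot,n=5):
    a=[]
    for _ in range(n): a.append(np.r_[bot.current_contact_force(),bot.current_ft_torque()]); bot.hold(.03)
    return np.mean(a,0)
E
python3 - <<'E'
from h import *; from workcell import bot
np.set_printoptions(precision=3,suppress=True)
z=.077
print(z,wrench(bot))
for z in(.0764,.0758):
    bot.line_to(tool(pour(z,0),YP)[0],max_speed=.01); w=wrench(bot); print(z,w)
    if w[2]>3: break
print(bot.current_clock())
E
```

```text
0.077 [ 0.074  0.568 -1.49  -0.029  0.127 -0.018]
0.0764 [-1.293  2.487  4.148  0.155  0.389 -0.031]
10.7833
```

```bash
cat >> h.py <<'E'
def look(bot,k,n="side"):
    c=bot.read_camera(n);pickle.dump(c,open(f"{n}_{k}.pkl","wb"));return c
def trayroi(c):
    # tray floor polygon in the picture
    n=np.array([np.cos(YP),np.sin(YP)]);s=np.array([-n[1],n[0]])
    q=np.array([np.r_[BAR+n*a+s*b,.007] for a,b in((.045,-.07),(.225,-.07),(.225,.07),(.045,.07))])
    K=np.array([[c["fx"],0,c["cx"]],[0,c["fy"],c["cy"]],[0,0,1.]])
    p=cv2.projectPoints(q,cv2.Rodrigues(c["R"])[0],c["t"],K,np.array([c["k1"],0,0,0.]))[0]
    m=np.zeros(c["pixels"].shape[:2],np.uint8);cv2.fillPoly(m,[p.astype(np.int32)],1);return m>0
def bright(c): return int((trayroi(c)&(c["pixels"].max(2)>120)).sum())
E
python3 - <<'E'
from h import *; from workcell import bot
np.set_printoptions(precision=2,suppress=True)
off=0.;zt=.0772;D=np.pi/180
def go(t):
    global off
    bot.line_to(*tool(pour(zt,t*D,off=off),YP,t*D),max_speed=.02)
    w=wrench(bot,4); fn=w[2]+4.4
    off+=np.clip((fn-3.5)*.0001,-.0005,.0005)
    return w
b0=[bright(look(bot,"a",n)) for n in("side","top")];print("ref",b0)
print(go(0),off)
for t in(4,8,11,13,15):
    w=go(t); b=[bright(look(bot,f"t{t}",n)) for n in("side","top")]
    print(t,w,round(off*1e3,2),b,bot.current_clock())
pickle.dump((t,off,zt),open("tip.pkl","wb"))
a=look(bot,"v","top")["pixels"][100:300,280:480];b=look(bot,"v","side")["pixels"][110:310,290:490]
cv2.imwrite("pics/p1.png",cv2.resize(np.hstack([a,b]),(800,400)))
E
```

```text
ref [69, 1108]
[ 0.55  1.99  2.17  0.12  0.06 -0.01] 0.00030741999451087526
4 [ 0.15 -1.32 -1.11 -0.53  0.07  0.03] 0.29 [54, 1769] 11.9083
8 [-0.04 -0.6  -2.43 -0.46  0.13  0.07] 0.13 [37, 2500] 12.5417
11 [-0.36 -0.53 -3.36 -0.44  0.13  0.02] -0.11 [24, 2825] 13.1083
13 [-0.03 -1.03 -3.31 -0.5   0.13  0.02] -0.35 [17, 3103] 13.6083
15 [ 0.16 -0.99 -2.26 -0.61  0.1   0.  ] -0.49 [8, 3166] 14.1083
```

View pics/p1.png

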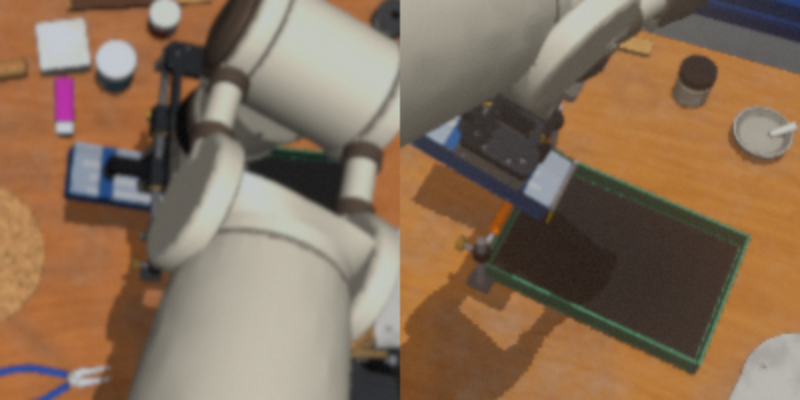

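At 15° the side view shows the flap lip just parting at crop (555,190) and the tray still empty. The top view is blocked by the arm. I'll keep tipping.

```bash
python3 - <<'E'
from h import *; from workcell import bot
np.set_printoptions(precision=2,suppress=True)
t,off,zt=load("tip.pkl");D=np.pi/180
for t in(17,19,21,23,25):
    bot.line_to(*tool(pour(zt,t*D,off=off),YP,t*D),max_speed=.02)
    bot.hold(.3); w=wrench(bot,4); fn=w[2]+4.4
    off+=np.clip((fn-3.)*.0001,-.0004,.0004)
    b=bright(look(bot,f"t{t}")); print(t,w,round(off*1e3,2),b,bot.current_clock())
    if b>40:
        for k in range(3):
            bot.hold(.4);b=bright(look(bot,f"t{t}_{k}"));print(b)
        break
print(wrench(bot,4))
pickle.dump((t,off,zt),open("tip.pkl","wb"))
b=look(bot,"v")["pixels"][150:310,300:490]
cv2.imwrite("pics/p2.png",cv2.resize(b,(712,600),interpolation=cv2.INTER_CUBIC))
E
```

```text
17 [ 0.37 -1.3  -0.39 -0.67  0.06 -0.03] -0.39 6 14.9583
19 [ 0.03 -1.89 -0.34 -0.65  0.06 -0.01] -0.28 47 15.7167
98
84
100
[ 0.32 -1.9   1.38 -0.61  0.02  0.01]
```

View pics/p2.png

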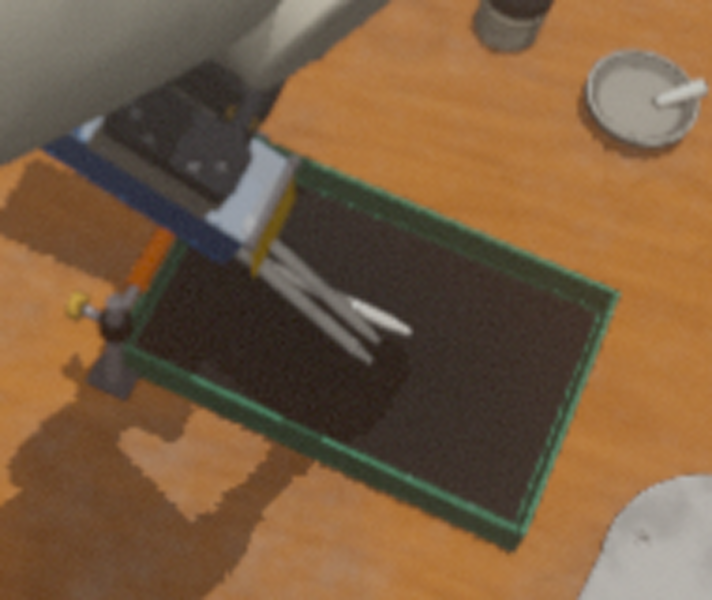

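The side crop shows the yellow flap open and three rods past it, with tips at crop (372,360), (380,340) and (410,330). At least two may still be leaning on the nose lip. I'll tip a little further and watch them.

```bash
python3 - <<'E'
from h import *; from workcell import bot
np.set_printoptions(precision=2,suppress=True)
t,off,zt=load("tip.pkl");D=np.pi/180
ims=[]
for t in(22,25,28):
    bot.line_to(*tool(pour(zt,t*D,off=off),YP,t*D),max_speed=.02)
    bot.hold(.3); w=wrench(bot,4); fn=w[2]+3.6
    off+=np.clip((fn-3.)*.0001,-.0004,.0004)
    c=look(bot,f"t{t}");ims.append(c["pixels"][190:270,340:420]);print(t,w,round(off*1e3,2),bright(c),bot.current_clock())
pickle.dump((t,off,zt),open("tip.pkl","wb"))
cv2.imwrite("pics/p3.png",cv2.resize(np.hstack([ims[0],ims[2]]),(800,400),interpolation=cv2.INTER_CUBIC))
E
```

```text
22 [-0.12 -1.81  1.31 -0.6   0.11 -0.02] -0.09 63 18.0667
25 [ 0.11 -1.76 -1.21 -0.74  0.12 -0.01] -0.15 47 18.8917
28 [-0.23 -0.87 -1.82 -0.61  0.14 -0.01] -0.27 153 19.7083
```

View pics/p3.png

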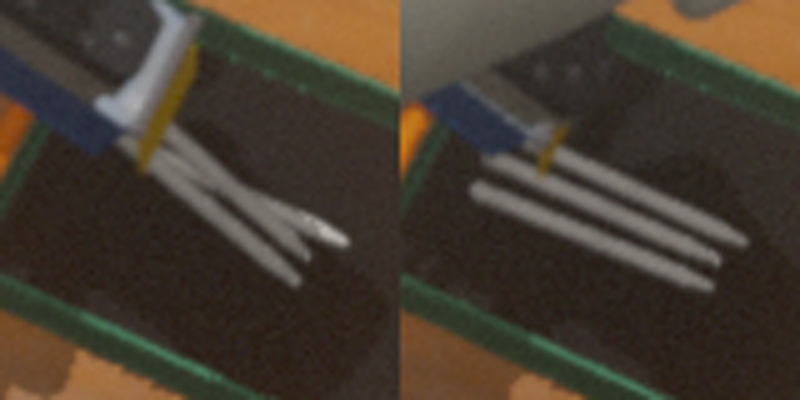

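At 28° (right half) all three rods lie parallel on the tray floor, clear of the lip. Now I'll level the caddy, lift it and return.

```bash
python3 - <<'E'
from h import *; from workcell import bot
np.set_printoptions(precision=2,suppress=True)
t,off,zt=load("tip.pkl");D=np.pi/180
for t in(24,20,16,12,8,4,0):
    off=min(off+.0002,.002); bot.line_to(*tool(pour(zt,t*D,off=off),YP,t*D),max_speed=.03)
print(wrench(bot,3),bot.current_clock())
bot.line_to(tool(pour(.115,0),YP)[0],max_speed=.08); print("air",wrench(bot,4))
c=look(bot,"b"); p=c["pixels"][130:290,280:480]
bot.goto(*tool(np.r_[MAT,.06],Y0)); bot.hold(.3)
print(wrench(bot,4),bot.current_clock())
q=look(bot,"c")["pixels"][130:290,150:350]
cv2.imwrite("pics/p4.png",cv2.resize(np.hstack([p,q]),(800,320),interpolation=cv2.INTER_CUBIC))
E
```

```text
[ 0.18  0.27 -2.51 -0.09  0.07 -0.03] 21.9667
air [ 0.07  0.22 -2.65 -0.04  0.08  0.01]
[-0.25 -0.11 -2.62 -0.02 -0.    0.02] 24.175
```

View pics/p4.png

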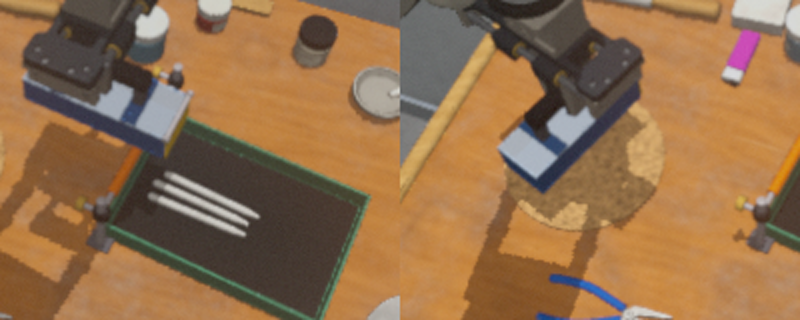

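The left half shows the three rods flat in the tray and the flap shut. The right half shows the caddy over the mat. Now I'll set it down.

```bash
python3 - <<'E'
from h import *; from workcell import bot
np.set_printoptions(precision=2,suppress=True)
P=lambda z:tool(np.r_[MAT,z],Y0)[0]
bot.line_to(P(.010),max_speed=.06); w0=wrench(bot,4)[2]
z=.007
while z>.001:
    bot.line_to(P(z),max_speed=.015); w=wrench(bot,4)
    if w[2]-w0>1.8: break
    z-=.0007
print(z,w,w0)
bot.set_gripper(.45); bot.set_gripper(1.0); bot.line_to(P(.12),max_speed=.12)
h=bot.current_ee_pos()
bot.goto([.25,.45,.25],bot.current_tool_rot())
bot.hold(.3);print(bot.current_clock(),bot.current_contact_force())
T=look(bot,"z","top");S=look(bot,"z","side")
a=T["pixels"][120:320,215:475];b=S["pixels"][120:320,190:480]
cv2.imwrite("pics/p5.png",np.vstack([cv2.resize(a,(390,300)),cv2.resize(b,(390,300))]))
E
```

```text
0.0034999999999999996 [-1.07  0.05  1.3  -0.01  0.18 -0.02] -2.9695595735804856
31.9917 [0.92 0.15 0.19]
```

View pics/p5.png

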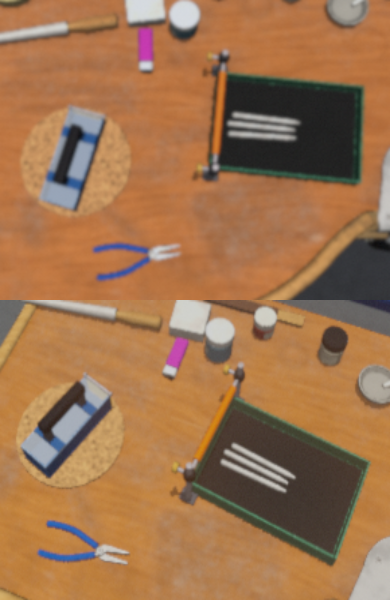

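The caddy stands upright on the mat at top crop (70,158), all three rods lie in the tray near (265,127), and the pliers, jar and lighter are where they were.

```bash
python3 -c "
from workcell import bot
print(bot.job_done())"
```

```text
the job is handed in; nothing more can be done
None
```

The job is handed in at about 32 s: all three rods lie in the tray after a pour at 28° at most, the caddy is upright on the cork mat with the flap seen shut as it came off the bar, and the pliers, jar and lighter show no movement in the pictures.

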